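# Open the kiosk's flip-top till by its concealed release

## Task

Open the till on the bread counter. Its concealed release is a small sunken plate, painted like the rest, somewhere along the flat ledge in front of the steel lid, where it is best found by feeling along with the tips of the shut fingers: press it down with them until the lid springs ajar. Then push the lid up and over with the fingers, past upright, until it leans back on its stop; do not force the till, and leave the other things on the counter and on the ledge where they are.

Things in the scene. Friction and masses are not known exactly. Their poses are not given: they have to be found in the camera images.
- till: Flip-top cash till, fixed to the counter: dark grey case 210 deep (its x) x 480 wide (its y) x 100 high. Origin: centre of its underside; x points to the hinge side, away from the robot, y to its left, z up. Flat top, front to rear: fixed ledge in the case's dark paint (x -105 to -42.5 mm, full width), then bright steel lid (x -41 to 95 mm, 468 wide), both topped at z = 100 mm.
- ledge_left (a point): Fixed point on the ledge's top (z 100 mm), on its lengthwise centreline (till x = -74 mm), 156 mm left (+y) of the till's middle. The whole pocket of the release plate lies somewhere on the line from ledge_right to here: its centre is 26 to 286 mm from ledge_right, different each time. The rest of the ledge is plain, flat and rigid.
- ledge_right (a point): The same, 156 mm right (-y) of the till's middle. The release plate has the ledge's paint and sits in a sharp-edged pocket, 42 mm along the till's x by 46 along its y, which it nearly fills; its face lies 2.5 mm below the ledge. The shut fingertips, pointing down, fit into the pocket and can follow the plate to its full depth.
- release (a joint): Release plate's travel in m: 0 at rest (face 2.5 mm below the ledge), 0.006 fully pressed (8.5 mm below). Spring return: 2 N to start it, 7 N fully down. The lid's catch lets go at about 0.0045.
- till_lid (a joint): Lid angle in rad: 0 latched shut, 1.57 upright, 1.9 leaning back on its stop. Once unlatched, a spring kicks it ajar to about 1.05, where it rests until pushed. Weighs 0.35 kg; let go below 1.4 it falls back to ajar, past 1.75 it falls onto its stop and stays. No handle: its front edge is a lip turned down 12 mm; mid-edge a 24 mm wide latch tongue hangs 25 mm down.
- lid_edge (a point): Middle of the lid's front edge, on its upper face; moves with the lid (136 mm from the hinge). Shut, it is level with the ledge, 33 mm behind the ledge's centreline.
- hinge_line (a point): Fixed point of the till: middle of the lid's hinge axis, 98.5 mm above the counter. The axis runs along the till's y; the lid's front edge rises and swings away from the robot.
- sponge_pot: Bystander: round black note-counting sponge pot, 44 dia x 24 high, standing on the left (+y) end of the till's ledge, about 202 mm left of the till's middle. Origin: centre of its underside.
- card_terminal: Bystander: black card terminal, 170 x 80 x 46, lying left of the till. Origin: centre of its underside, x along its length.
- sauce_jug: Bystander: cream sauce jug with a screw cap, 88 dia, 205 high, standing right of the till. Origin: centre of its underside.
- wafer_pack: Bystander: wafer packet 70 x 180 x 34 lying right of the robot, in front of the till's right end. Origin: centre of its underside.
- change_dish: Bystander: shallow grey change dish 130 x 180 x 18 lying in front of the till's left half. Origin: centre of its underside.
- tub_stack: Bystander: stack of clear food tubs 160 x 120 x 124 high, left of and behind the till. Origin: centre of its underside.
- loaf_a: Bystander: short baguette 270 x 85 x 75 lying behind the till's left half, long side about along y. Origin: centre of its underside.
- loaf_b: Bystander: short baguette 260 x 80 x 70 lying behind the till's right half, long side about along y. Origin: centre of its underside.

How it is judged:
By the outcome, as a careful person would: the job done as asked, in the order asked, and still so for the second after the job is handed in, with the robot touching nothing.
It also fails if it takes over 64 s, if anything falls off the work surface, if the arm or the gripper's body presses on something with over 40 N, if the wrist force passes 120 N, or if a joint passes its speed limit or range.

## Robot

A 6-joint arm with a two-finger parallel gripper is mounted at the origin on the work surface. World frame = base frame: x ahead of the robot, y to its left, z up, the work surface at z = 0. Lengths are in m, angles in rad, forces in N, time in s.
With the tool pointing down it reaches from about 0.35 to 0.85 m from the base axis. Payload 8.1 kg.
Tool frame: the origin (TCP) lies midway between the tips of the shut fingers; the grasp point (between the pads) lies 19 mm behind it (robot.grip_point_offset is the distance from the TCP to the grasp point, in m); z points along the fingers, y is the line along which they close (so a half turn about z gives the same grasp; the last joint's range is limited). The gripper opens to 93 mm and grips with 3 to 60 N. Pads are 15 mm wide; open, the fingers measure 128 mm over their backs; the gripper's body (75 mm by 188 mm) begins 65 mm behind the grasp point.
Start: joints at [1.085, 0.13, 1.488, -0, 1.523, -0.085], TCP at [0.234, 0.552, 0.219] pointing down, gripper open.
Joint ranges: [-2.96, 2.96], [-0.89, 2.26], [0.02, 2.5], [-1.34, 4.48], [0, 2.73], [-2.66, 2.66]. Speed limits (rad/s): [2.39, 2.39, 2.79, 3.14, 3.14, 3.14].

## Interface

Orientations are given as a rotation vector (axis times angle).
In Python, from plant import robot, read_camera, job gives the robot as it stands.
- The arm moves only by the shell command python3 -m inch 'ROWS' [FORCE]. ROWS is JSON, one flat list of numbers, 5 for each row, row after row: the shift along the world's x, y, z in mm, then the turn about the world's z in degrees, then the opening in per cent of the stroke, from 0 (shut) to 100 (fully open). In form: [dx, dy, dz, yaw, hand, dx, dy, dz, yaw, hand, ...]. A call has 1 to 10 rows; each row is the pose to reach, as a shift and turn from the pose commanded when the call began; what a row does not reach only later rows make up. A row lasts 1/12 s, in which the tool goes at most 41.7 mm and 7.16 degrees, less where a joint would pass 70% of its speed; a pose out of reach is approached as far as the arm can. A call with a gripper value outside its range is refused whole. The fingers move at their own pace and stop on an object; FORCE is the grip in N (left out, the last holds). Time passes only in rows, so rows that repeat a pose let the fingers close. It gives the time, the measured TCP pose, the force, the opening and the grip force at its end, in the units of the state.
- robot.read_state(): the state, without advancing time (a new reading comes with each control period).
- read_camera(name): name is "scene" or "top" or "wrist"; returns a dict with "image" (480x640x3 uint8, blue, green, red), "K" (3x3 intrinsics, pixels), "extrinsics" (4x4, takes a point from world to camera coordinates); the wrist camera has in their place "mount" (4x4, takes a point from camera to tool coordinates, whose origin is the TCP and whose axes are the flange's). Camera axes: x right, y down, z forward; pixel columns grow to the right and rows downward; lengths in m; the calibration is good to about 2 mm. A picture is of the moment at which its call begins: read the wrist's pose just before it. There is no depth.
- job.close_job(): hands the job in; it is judged then, once.
The state is a dict: "t": time; "q": joint angles; "dq": joint speeds; "joint_torque": joint torques, N m; "tool_pos": TCP position; "orientation": TCP orientation; "force": force on the tool from outside, world axes, zero at the start; "wrist_torque": the same for the moment, N m; "opening": finger opening in m; "gripper_force": force on a finger pad.
Only numpy, scipy, OpenCV 4.12 (cv2) and the standard library are available. Lean on these libraries where they do the work, as an engineer would, in place of code of your own. Each camera call takes 0.05 s, during which the arm holds its last target. There are 200 camera calls.

## Working session

There is one attempt and no reset: what is moved stays moved. The work goes in short steps, Python scripts to look and compute and a shell command to move; the robot and the scene stay as the last step left them, time stands still between calls to the robot, and variables do not carry over. Pictures are saved under pics/ and viewed, at most 10 in all, crops included, and the job is handed in when it is done.

```bash
mkdir -p pics; ls
python3 - <<'E'
from plant import robot, read_camera
import cv2
for n in("top","scene"):
    c=read_camera(n); cv2.imwrite(f"pics/{n}0.png",c["image"]); print(n,c["K"].tolist(),c["extrinsics"].round(4).tolist())
s=robot.read_state(); print(s)
E
```

```text
pics
top [[549.7006877476656, 0.0, 323.0490988345055], [0.0, 549.7006877476656, 238.64253038465236], [0.0, 0.0, 1.0]] [[0.0089, -0.9997, -0.0216, -0.0055], [-0.9853, -0.0051, -0.1706, 0.5226], [0.1705, 0.0228, -0.9851, 1.4946], [0.0, 0.0, 0.0, 1.0]]
scene [[477.36561436467633, 0.0, 322.80667563323397], [0.0, 477.36561436467633, 245.71125670916118], [0.0, 0.0, 1.0]] [[-0.8554, 0.518, 0.0075, 0.4599], [0.3579, 0.6014, -0.7143, -0.0841], [-0.3745, -0.6083, -0.6998, 1.3344], [0.0, 0.0, 0.0, 1.0]]
{'t': 0.1, 'q': array([ 1.08459695e+00,  1.31095562e-01,  1.48917201e+00, -1.93191382e-05,
        1.52301776e+00, -8.54134245e-02]), 'dq': array([ 7.28240207e-04,  3.29435324e-04, -3.19851655e-03,  1.18271135e-03,
       -1.00913989e-03,  5.78432700e-05]), 'joint_torque': array([ 1.28582520e-03, -5.61339641e+01, -4.93096805e+01,  7.71387597e-02,
        2.91781680e-02, -3.58003444e-05]), 'tool_pos': array([0.23383337, 0.55199103, 0.21768554]), 'orientation': array([-6.25255058e-01, -3.07827420e+00,  2.55917293e-03]), 'force': array([-0.01262569,  0.18075983, -0.45446331]), 'wrist_torque': array([0.08339653, 0.05931226, 0.02048506]), 'gripper_force': 0.0, 'opening': 0.09291331362027641}
```

View pics/top0.png

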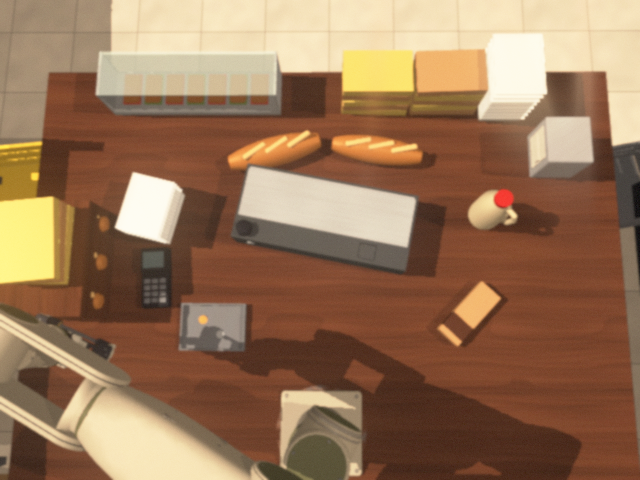

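View pics/scene0.png

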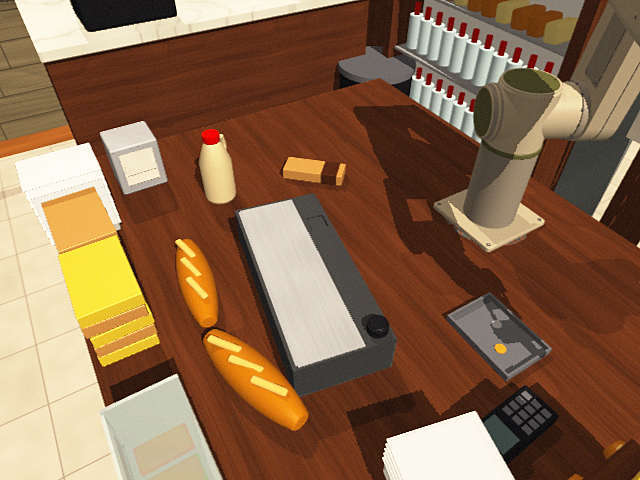

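The top view shows the till with its lid corners near (248,168), (416,196), (411,248) and (237,218). A faint pocket outline shows near (367,251), towards the right end, and at (318,222) in the scene view.

```bash
cat > h.py <<'E'
import numpy as np, cv2
from plant import robot, read_camera
def ray(c,uv,z):
    R,t=c["extrinsics"][:3,:3],c["extrinsics"][:3,3]
    d=R.T@np.linalg.solve(c["K"],[*uv,1.]); o=-R.T@t
    return o+d*(z-o[2])/d[2]
E
python3 - <<'E'
from h import *
for n,box,pk in(("top",(225,160,430,275),(367,251)),("scene",(225,190,400,400),(318,222))):
    c=read_camera(n);im=c["image"];hsv=cv2.cvtColor(im,cv2.COLOR_BGR2HSV)
    m=((hsv[...,1]<60)&(hsv[...,2]>130)).astype(np.uint8)
    k=np.zeros_like(m);k[box[1]:box[3],box[0]:box[2]]=1;m=cv2.morphologyEx(m*k,cv2.MORPH_OPEN,np.ones((3,3)))
    ct=max(cv2.findContours(m,0,2)[0],key=cv2.contourArea)
    w=np.array([ray(c,p[0],.1)[:2] for p in ct],np.float32)
    r=cv2.minAreaRect(w*1000);print(n,r)
    b=cv2.boxPoints(r);print(b.round())
    print("pocket",ray(c,pk,.1).round(3))
    x,y,X,Y=box;cv2.imwrite(f"pics/{n}c.png",cv2.resize(im[y:Y,x:X],None,fx=3,fy=3,interpolation=2)[:600,:800])
E
```

```text
top ((604.6032104492188, -11.687881469726562), (473.9117736816406, 145.57484436035156), 78.9820556640625)
[[ 488. -230.]
 [ 631. -258.]
 [ 721.  207.]
 [ 578.  235.]]
pocket [ 0.48  -0.121  0.1  ]
scene ((605.4415283203125, -15.77587890625), (471.9219055175781, 140.01841735839844), 78.98225402832031)
[[ 492. -234.]
 [ 629. -261.]
 [ 719.  202.]
 [ 582.  229.]]
pocket [ 0.478 -0.122  0.1  ]
```

View pics/topc.png

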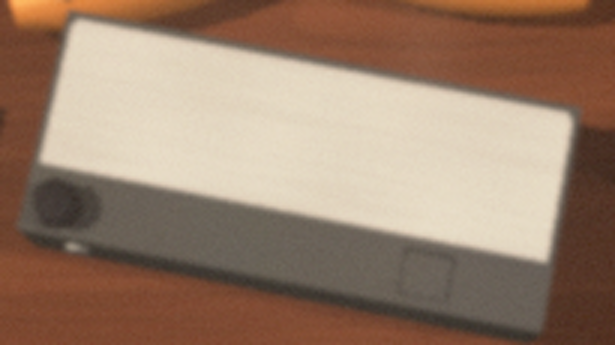

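The crop confirms a square plate outline at crop (428,274), which is full-image (368,251). That puts the pocket at about (0.481, -0.122) and the till yaw at about -11°. I'm moving above it with shut fingers, closing axis along the till's y.

```bash
python3 -m inch '[123,-337,10,6,0,123,-337,10,6,0,123,-337,10,6,0,123,-337,10,6,0,123,-337,10,6,0,123,-337,10,6,0,123,-337,10,6,0,123,-337,10,6,0,123,-337,10,6,0]' 20; python3 -m inch '[123,-337,-30,6,0,123,-337,-30,6,0,123,-337,-30,6,0,123,-337,-30,6,0,123,-337,-30,6,0,123,-337,-30,6,0,123,-337,-30,6,0,123,-337,-30,6,0,123,-337,-30,6,0,123,-337,-30,6,0]'
```

```text
t: 0.95
tool_pos: [0.3577, 0.2124, 0.2288]
orientation: [0.465, 3.106, -0.001]
force: [0.1, 0.3, -0.2]
opening: 0.0376
gripper_force: 0.0
t: 1.78
tool_pos: [0.4805, -0.1265, 0.1976]
orientation: [-0.307, -3.126, 0.002]
force: [1.0, -0.0, 0.5]
opening: 0.0008
gripper_force: 0.0
```

```bash
python3 -m inch '[0,4,-40,0,0,0,4,-40,0,0,0,4,-40,0,0]'
python3 - <<'E'
from h import *
from scipy.spatial.transform import Rotation as Ro
s=robot.read_state();c=read_camera("wrist");cv2.imwrite("pics/w1.png",c["image"]);print(c["K"].tolist(),c["mount"].tolist(),s["tool_pos"],s["orientation"],s["t"])
E
```

```text
t: 2.03
tool_pos: [0.4781, -0.1166, 0.1567]
orientation: [-0.299, -3.122, -0.002]
force: [0.6, -0.2, 0.1]
opening: 0.0003
gripper_force: 0.0
[[397.7139295612279, 0.0, 314.8891719074765], [0.0, 397.7139295612279, 233.98590369015048], [0.0, 0.0, 1.0]] [[0.00014859499152936265, -0.9624319825884384, -0.27152284767660834, 0.07604741787889346], [0.9999999182833562, 0.00024509678233737813, -0.0003214978168919685, -0.00018574243550938466], [0.00037596915760581797, -0.27152277771570726, 0.9624319403618821, -0.1654071369427556], [0.0, 0.0, 0.0, 1.0]] [ 0.47805764 -0.11661764  0.15671491] [-2.99407776e-01 -3.12198969e+00 -2.24477775e-03] 2.0333
```

View pics/w1.png

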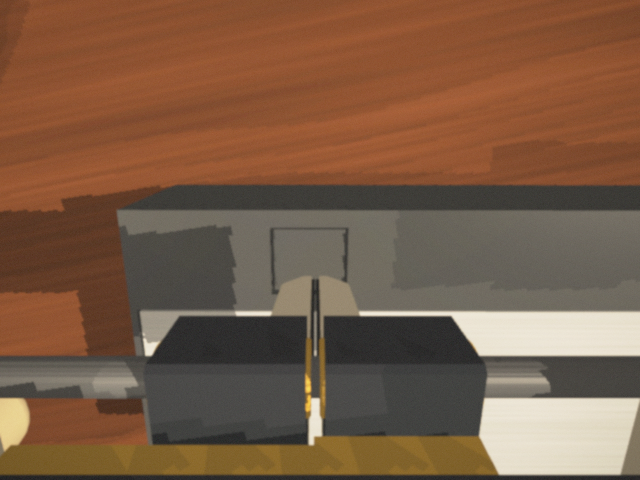

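The wrist view shows the pocket outline with corners (271,228), (348,228), (346,290) and (273,292), just in front of the tips.

Run:
```python
from h import *
from scipy.spatial.transform import Rotation as Ro
p=np.array([.47805764,-.11661764,.15671491]);R=Ro.from_rotvec([-2.99407776e-01,-3.12198969,-2.2e-3]).as_matrix()
M=read_camera("wrist")["mount"];K=read_camera("wrist")["K"]
def f(uv,z=.1):
    d=R@M[:3,:3]@np.linalg.solve(K,[*uv,1.]);o=p+R@M[:3,3];return (o+d*(z-o[2])/d[2])
P=[f(u) for u in((271,228),(348,228),(346,291),(273,292))]
print(np.round(P,4),np.mean(P,0)); print("left front corner",f((119,210)))
e=np.array(P[1])-P[0];print(np.linalg.norm(e),np.degrees(np.arctan2(e[1],e[0])))
s=robot.read_state();y=Ro.from_rotvec(s["orientation"]).as_matrix()[:,1];print("tool y",np.degrees(np.arctan2(y[1],y[0])),s["tool_pos"])
```

```text
[[ 0.4563 -0.1385  0.1   ]
 [ 0.4647 -0.0947  0.1   ]
 [ 0.5033 -0.1026  0.1   ]
 [ 0.4955 -0.146   0.1   ]] [ 0.47994079 -0.12044106  0.1       ]
left front corner [ 0.42940028 -0.22130801  0.1       ]
0.04451220734033777 79.04469453494394
tool y 79.08125015584093 [ 0.48092107 -0.11744204  0.16060983]
```

```bash
python3 -m inch '[-1,-3,-30,0,0,-1,-3,-50,0,0,-1,-3,-55,0,0,-1,-3,-55,0,0,-1,-3,-55,0,0]'; python3 -m inch '[0,0,-2,0,0,0,0,-4,0,0,0,0,-5,0,0,0,0,-6,0,0,0,0,-6,0,0]'; python3 -m inch '[0,0,-1,0,0,0,0,-2,0,0,0,0,-3,0,0,0,0,-3,0,0]'
```

```text
t: 2.6
tool_pos: [0.4799, -0.1206, 0.1053]
orientation: [0.299, 3.126, -0.001]
force: [1.1, 0.7, 1.0]
opening: 0.0002
gripper_force: 0.0
t: 3.02
tool_pos: [0.4793, -0.1206, 0.0978]
orientation: [0.3, 3.127, -0.0]
force: [-0.2, -0.7, 1.1]
opening: 0.0005
gripper_force: 0.0
t: 3.35
tool_pos: [0.4793, -0.1206, 0.0948]
orientation: [0.3, 3.127, -0.0]
force: [-0.6, 0.7, 3.2]
opening: 0.0007
gripper_force: 1.9
```

In the pocket, with the plate moving under a light spring force. I'll press on.

```bash
python3 -m inch '[0,0,-1,0,0,0,0,-2,0,0,0,0,-3,0,0,0,0,-3,0,0]'
python3 - <<'E'
from h import *
c=read_camera("scene");cv2.imwrite("pics/s2.png",c["image"][120:480,150:550]);print(robot.read_state()["force"])
E
```

```text
t: 3.68
tool_pos: [0.4793, -0.1206, 0.0919]
orientation: [0.3, 3.127, -0.0]
force: [-0.8, 0.2, 6.4]
opening: 0.0002
gripper_force: 3.2
[-2.17431246  0.24282383  6.96961666]
```

View pics/s2.png

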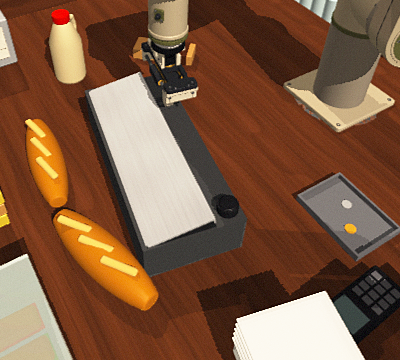

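The crop shows the lid starting to lift, with a dark gap at its near edge around (200,235). I'll hold briefly, then retract straight up a little.

```bash
python3 -m inch '[0,0,0,0,0,0,0,0,0,0,0,0,0,0,0,0,0,0,0,0]'; python3 -m inch '[-10,2,20,0,0,-30,6,40,0,0,-30,6,40,0,0,-30,6,40,0,0]';python3 - <<'E'
from h import *
c=read_camera("scene");cv2.imwrite("pics/s3.png",c["image"][120:480,150:550])
E
```

```text
t: 4.07
tool_pos: [0.4793, -0.1206, 0.092]
orientation: [0.3, 3.127, -0.0]
force: [-1.5, 0.6, 6.0]
opening: 0.0008
gripper_force: 3.1
t: 4.4
tool_pos: [0.4496, -0.1148, 0.1325]
orientation: [0.3, 3.125, -0.001]
force: [0.5, 0.6, 0.0]
opening: 0.0008
gripper_force: 0.0
```

View pics/s3.png

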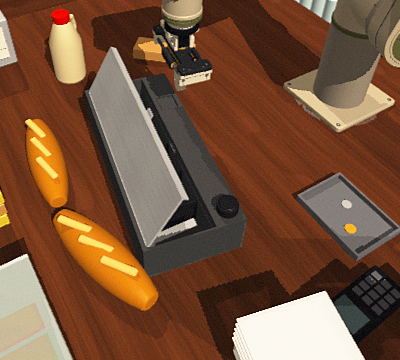

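The lid now stands ajar, with its edge running from (118,48) to (187,205) in the crop. Next I bring the fingers up in front of it at till y ≈ -60, clear of the tongue.

```bash
python3 -m inch '[0,0,35,0,0,10,10,53,0,0,40,30,53,0,0,78,55,53,0,0,78,55,53,0,0,78,55,53,0,0,78,55,53,0,0]'; python3 -m inch '[12,-2,0,0,0,24,-5,0,0,0,34,-7,0,0,0,43,-8,0,0,0,51,-10,0,0,0,59,-11,0,0,0,67,-13,0,0,0,75,-15,0,0,0,83,-16,0,0,0,83,-16,0,0,0]'
```

```text
t: 5.03
tool_pos: [0.5264, -0.0593, 0.1827]
orientation: [-0.298, -3.124, -0.0]
force: [-0.0, 0.1, -0.3]
opening: 0.0006
gripper_force: 0.0
t: 5.87
tool_pos: [0.6114, -0.0759, 0.1845]
orientation: [0.3, 3.126, -0.0]
force: [0.7, -0.1, 0.2]
opening: 0.0004
gripper_force: 0.1
```

Run:
```python
from h import *
c=read_camera("scene");cv2.imwrite("pics/s4.png",c["image"][120:480,150:550]);print(robot.read_state()["force"])
```

```text
[-0.21031176 -1.64602179  0.48785091]
```

View pics/s4.png

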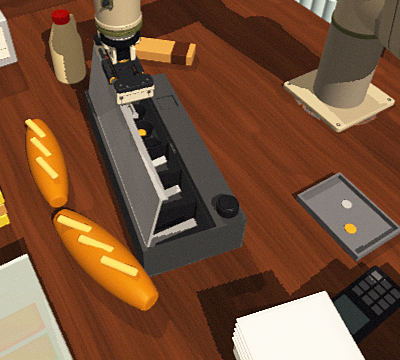

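The lid has swung up to about 1.3–1.4 rad and the fingers are on its inner side, near (125,90) in the crop. I'll keep pushing.

```bash
python3 -m inch '[7,-1,0,0,0,14,-3,0,0,0,21,-4,0,0,0,28,-5,0,0,0,35,-7,0,0,0,42,-8,0,0,0,49,-9,0,0,0,55,-11,0,0,0,60,-12,0,0,0,60,-12,0,0,0]'
python3 - <<'E'
from h import *
c=read_camera("scene");cv2.imwrite("pics/s5.png",c["image"][120:480,150:550]);print(robot.read_state()["force"])
E
```

```text
t: 6.75
tool_pos: [0.6709, -0.0878, 0.1844]
orientation: [0.3, 3.127, -0.0]
force: [1.3, -0.6, -0.2]
opening: -0.0001
gripper_force: 0.0
[0.38054461 0.96188019 0.21429902]
```

View pics/s5.png

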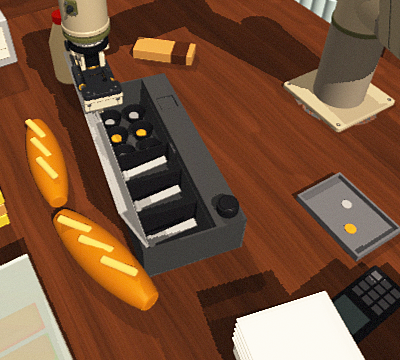

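The lid leans back past upright, its edge running from about (80,60) to (125,215) in the crop. I'll withdraw straight back, then up, and check.

```bash
python3 -m inch '[-20,4,0,0,0,-50,10,0,0,0,-85,17,0,0,0,-120,23,10,0,0,-150,29,40,0,0,-180,35,70,0,0,-180,35,70,0,0,-180,35,70,0,0]'; python3 -m inch '[0,0,0,0,0,0,0,0,0,0,0,0,0,0,0,0,0,0,0,0,0,0,0,0,0,0,0,0,0,0]'
python3 - <<'E'
from h import *
c=read_camera("scene");cv2.imwrite("pics/s6.png",c["image"]);print(robot.read_state()["force"])
E
```

```text
t: 7.47
tool_pos: [0.4905, -0.0526, 0.2581]
orientation: [0.299, 3.121, -0.001]
force: [0.7, -0.0, -0.0]
opening: 0.0003
gripper_force: 0.0
t: 7.97
tool_pos: [0.49, -0.0526, 0.2538]
orientation: [-0.3, -3.126, -0.0]
force: [0.0, -0.3, 0.2]
opening: 0.0008
gripper_force: 0.0
[ 0.34265596 -0.27369596 -0.50097459]
```

View pics/s6.png

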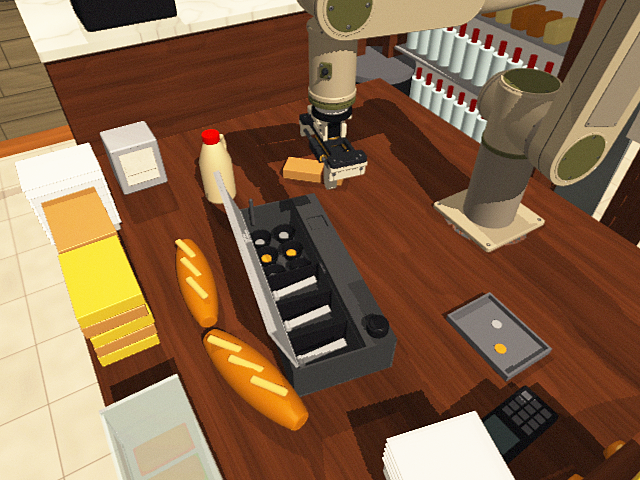

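The lid stays up, its edge running from (218,174) to about (297,362), with the robot clear and the other things in place. I'll check its angle against the projected edge before handing in.

Run:
```python
from h import *
c=read_camera("scene");E=c["extrinsics"]
o=np.array([.506,.005]);ex=np.array([.982,-.191]);ey=np.array([.191,.982])
for th in(1.4,1.57,1.75,1.9):
    for y in(-.234,.234):
        xy=o+(.074+.095-.136*np.cos(th))*ex+y*ey
        p=c["K"]@(E[:3,:3]@[*xy,.0985+.136*np.sin(th)]+E[:3,3]);print(th,y,(p[:2]/p[2]).round())
```

```text
1.4 -0.234 [242. 165.]
1.4 0.234 [308. 320.]
1.57 -0.234 [232. 166.]
1.57 0.234 [294. 323.]
1.75 -0.234 [221. 169.]
1.75 0.234 [280. 328.]
1.9 -0.234 [213. 173.]
1.9 0.234 [269. 334.]
```

```bash
python3 -c "
from plant import job
print(job.close_job())"
```

```text
the job is handed in; nothing more can be done
None
```

The till is open and the job is handed in: I pressed the release plate, the lid sprang ajar, and I pushed it past upright until it leaned back (about 1.9 rad in the last picture), with nothing else on the counter or ledge seen to move.

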